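Set the roll gap of the jeweller's rolling mill

ROBOT

A 6-joint arm with a two-finger parallel gripper is mounted at the origin on the work surface. World frame = base frame: x ahead of the robot, y to its left, z up, the work surface at z = 0. Lengths are in m, angles in rad, forces in N, time in s.
With the tool pointing down it reaches from about 0.275 to 0.725 m from the base axis. Payload 5.6 kg.
Tool frame: the origin (TCP) lies midway between the tips of the shut fingers; the grasp point (between the pads) lies 19 mm behind it (env.grip_depth is the distance from the TCP to the grasp point, in m); x points along the fingers, y is the direction in which the jaws open and shut, and the axes are right-handed (so a half turn about x gives the same grasp; the last joint's range is limited). The gripper opens to 85 mm and grips with 20 to 120 N. Pads are 22 mm wide; open, the fingers measure 114 mm over their backs; the gripper's body (76 mm by 85 mm) begins 54 mm behind the grasp point. The pads swing forward as they close: fully open they stand 13 mm farther back than shut.
Start: joints at [1.619, 0.255, 0.108, 0, -1.424, -0.285], TCP at [0.129, 0.535, 0.231] pointing down, gripper open.
Joint ranges: [-2.95, 2.95], [-1.21, 1.97], [-1.09, 1.5], [-2.87, 1.71], [-2.94, -0.07], [-3.05, 3.05]. Speed limits (rad/s): [2.57, 2.57, 3.14, 3.14, 3.14, 3.14].

INTERFACE

Orientations are given as a unit quaternion [x, y, z, w].
In Python, from bench import env gives the robot as it stands. Calls block until the motion is done:
- env.move_pose(position, orientation): joint-space move of the TCP to a pose.
- env.move_straight(position, v=0.15, orientation=None): straight line of the TCP; orientation=None keeps the orientation; v is the mean speed in m/s.
- env.move_joints(angles): joint-space move.
- env.gripper_to(opening, squeeze=None): opening from 0.0 (shut) to 1.0 (fully open); squeeze is the grip in N (None keeps the last); returns when the fingers have stopped.
- env.hold(seconds).
- env.ik(position, orientation): joint angles nearest the present ones, or None.
- env.get_image(name): name is "side" or "top" or "wrist"; returns a dict with "frame" (400x640x3 uint8, red, green, blue), "depth" (400x640 float32, m along the optical axis (not along the pixel's ray), 0 where there is no reading), "camera_matrix" (3x3 intrinsics, pixels), "k1" (the pictures are not rectified: a ray, as slopes to the right and down, at radius r is drawn at 1 + k1 r^2 times it, then the intrinsics apply), "position" and "rotation" of the camera in the world. Camera axes: x right, y down, z forward; pixel columns grow to the right and rows downward; lengths in m; the calibration is good to about 2 mm. A picture is of the moment at which its call begins.
A pose or a line that the arm cannot do raises env.MotionError and nothing moves.
- env.finish_job(): hands the job in, once; it reports no verdict.
Trained networks look in a picture, given as the dict that the camera call returned (one of the last four; its "shot" number tells which), for a name from the list of things; names that differ only in an ending like _2 or _b are one class to them, and where a whole thing is asked for, a point or a joint stands for the part that bears it (a point fixed in the world has none). Each returns a list of dicts, best first, with "confidence" (0 to 1); they miss things now and then, are a little off and sometimes report something else, mostly with a low value. They report only what shows in the picture. A call takes as long as a camera call. They do not tell look-alikes from the thing itself.
- env.outline_of(label, picture): "region" (400x640 bool, what is visible of it) and "bbox" ([left, top, right, bottom] in pixels, round what is visible of it).
- env.pinpoint(label, picture): "xy" ([column, row] in pixels: a listed point, or the origin of a listed thing).
Readings, each from a call of its own:
- env.read_time_s(): time.
- env.read_joint_pos(): joint angles.
- env.read_joint_vel(): joint speeds.
- env.read_effort(): joint torques, N m.
- env.read_ee_pos(): TCP position.
- env.read_orientation(): TCP orientation.
- env.read_wrist_force(): force on the tool from outside, world axes, zero at the start.
- env.read_moment(): the same for the moment, N m.
- env.read_grip_width(): opening from 0.0 (shut) to 1.0 (fully open).
Only numpy, scipy, OpenCV 4.12 (cv2) and the standard library are available. Lean on these libraries where they do the work, as an engineer would, in place of code of your own. Each camera call takes 0.05 s, during which the arm holds its last target.

TASK

Set the gap of the little rolling mill: turn the wing screw on top of it clockwise until it bottoms, then back it off an eighth of a turn (45 degrees) and let go. Leave the hole punch's T-bar screw and the polish tin as they are.

Things in the scene. Friction and masses are not known exactly. Their poses are not given: they have to be found in the camera images.
- gap_wing (a point): Centre of the upright flat steel wing (56 mm long, 14 thick, 28 tall) of the screw on the rolling mill, the fixed dark steel frame with two rolls and a low side crank; 182 mm above the bench, on the screw's vertical axis. A 12 mm neck leaves 24 mm between wing and the mill's flat top (60 x 92 mm). Axes turn with the wing: y along its length, x through its thickness, z up. Height stays as it turns.
- gap_screw (a joint): Angle of the wing screw, rad: 0 when bottomed (rolls meet, hard stop, wing parallel to the rolls); grows as it is backed off, counterclockwise seen from above. Starts backed off by 0.7 to 1.3. Slight friction (about 0.06 N m); it stays where it is left.
- punch_bar_end (a point): Bystander: one end of the round T-bar (69 mm long, 9 mm thick, 154 mm above the bench) of the hole punch, a smaller fixed dark steel C-shaped frame on a 90 x 60 mm foot. The bar turns easily and is not to be turned; its axis is 30 mm from this point.
- tin_middle (a point): A bystander: the middle of a closed brass-coloured polish tin, 60 mm across and 85 mm tall, standing loose on the bench. This point is 42 mm above its foot.
Things that resemble listed ones, but are neither listed nor needed, are in the scene too. What is shaped like the part that bears gap_wing but purple is not meant.

How it is judged:
By the outcome, as a careful person would: the job done as asked, in the order asked, and still so for the second after the job is handed in, with the robot touching nothing.
It also fails if it takes over 35 s, if anything falls off the work surface, if the arm or the gripper's body presses on something with over 40 N, if the wrist force passes 120 N, or if a joint passes its speed limit or range.

## Working session

There is one attempt and no reset: what is moved stays moved. The work goes in short steps, each a Python script; the robot and the scene stay as the last script left them, time stands still between calls to the robot, and variables do not carry over. Pictures are saved under pics/ and viewed, and the job is handed in when it is done.

```bash
mkdir -p pics; ls; cat > h.py <<'E'
import numpy as np, cv2
from bench import env
def save(n,im): cv2.imwrite('pics/'+n,cv2.cvtColor(im,cv2.COLOR_RGB2BGR))
def ray(p,uv):
    K=np.array(p['camera_matrix']);k=float(p['k1'])
    d=cv2.undistortPoints(np.array(uv,float).reshape(-1,1,2),K,np.array([k,0,0,0,0.]))[:,0]
    return d
def world(p,uv,depth):
    d=ray(p,uv); c=np.c_[d,np.ones(len(d))]*np.array(depth).reshape(-1,1)
    return c@np.array(p['rotation']).T+np.array(p['position'])
def atz(p,uv,z):
    d=ray(p,uv); w=np.c_[d,np.ones(len(d))]@np.array(p['rotation']).T
    o=np.array(p['position']); return o+w*((z-o[2])/w[:,2])[:,None]
def cloud(p,mask=None):
    D=p['depth']; m=D>0
    if mask is not None: m&=mask
    r,c=np.nonzero(m); return world(p,np.c_[c,r],D[r,c]),c,r
E
python3 - <<'E'
from h import *
for n in ['top','side']:
    p=env.get_image(n); save(n+'0.png',p['frame'])
    print(n,np.round(p['position'],3),np.round(p['rotation'],2).tolist(),p['k1'])
    for l in ['gap_wing','punch_bar_end','tin_middle']:
        for q in env.pinpoint(l,p)[:3]:
            xy=q['xy']; z={'gap_wing':.182,'punch_bar_end':.154,'tin_middle':.042}[l]
            print(l,np.round(xy,1),round(q['confidence'],2),np.round(atz(p,[xy],z),3))
    for q in env.outline_of('gap_wing',p)[:3]: print('outl',q['bbox'],q['confidence'])
    for q in env.outline_of('gap_screw',p)[:3]: print('outl s',q['bbox'],q['confidence'])
print(env.read_time_s(),env.read_orientation())
E
```

```text
pics
top [0.391 0.006 1.026] [0.71, -0.7, 0.07, -0.06] -0.016540665640553388Traceback (most recent call last):
  File "<stdin>", line 8, in <module>
  File "h.py", line 12, in atz
    d=ray(p,uv); w=np.c_[d,np.ones(len(d))]@np.array(p['rotation']).T
                   ~~~~~~~~~~~~~~~~~~~~~~~~^~~~~~~~~~~~~~~~~~~~~~~~~~
ValueError: matmul: Input operand 1 has a mismatch in its core dimension 0, with gufunc signature (n?,k),(k,m?)->(n?,m?) (size 4 is different from 3)
```

```bash
cat > h.py <<'E'
import numpy as np, cv2
from scipy.spatial.transform import Rotation as R
from bench import env
def save(n,im): cv2.imwrite('pics/'+n,cv2.cvtColor(im,cv2.COLOR_RGB2BGR))
def ray(p,uv):
    K=np.array(p['camera_matrix']);k=float(p['k1'])
    return cv2.undistortPoints(np.array(uv,float).reshape(-1,1,2),K,np.array([k,0,0,0,0.]))[:,0]
def rot(p): return R.from_quat(p['rotation']).as_matrix()
def world(p,uv,depth):
    d=ray(p,uv); c=np.c_[d,np.ones(len(d))]*np.array(depth).reshape(-1,1)
    return c@rot(p).T+np.array(p['position'])
def atz(p,uv,z):
    d=ray(p,uv); w=np.c_[d,np.ones(len(d))]@rot(p).T
    o=np.array(p['position']); return o+w*((z-o[2])/w[:,2])[:,None]
def cloud(p,mask=None):
    D=p['depth']; m=D>0
    if mask is not None: m&=mask
    r,c=np.nonzero(m); return world(p,np.c_[c,r],D[r,c]),c,r
E
python3 - <<'E'
from h import *
for n in ['top','side']:
    p=env.get_image(n); save(n+'0.png',p['frame'])
    print(n,np.round(p['position'],3),np.round(rot(p),2).tolist(),p['k1'])
    for l in ['gap_wing','punch_bar_end','tin_middle']:
        for q in env.pinpoint(l,p)[:3]:
            xy=q['xy']; z={'gap_wing':.182,'punch_bar_end':.154,'tin_middle':.042}[l]
            print(l,np.round(xy,1),round(q['confidence'],2),np.round(atz(p,[xy],z),3))
    for q in env.outline_of('gap_wing',p)[:3]: print('outl',q['bbox'],q['confidence'])
print(env.read_time_s(),env.read_orientation())
E
```

```text
top [0.391 0.006 1.026] [[0.02, -0.98, 0.19], [-1.0, -0.02, -0.0], [0.0, -0.19, -0.98]] -0.016540665640553388
gap_wing [255.7 222.3] 0.69 [[0.504 0.14  0.182]]
gap_wing [412.5 314.7] 0.69 [[ 0.319 -0.187  0.182]]
punch_bar_end [414.9 214.1] 0.42 [[ 0.531 -0.205  0.154]]
tin_middle [305.6 119.9] 0.75 [[0.792 0.045 0.042]]
outl [242.7, 217.9, 267.6, 228.3] 0.79
outl [403.7, 302.6, 424.4, 321.9] 0.77
side [-0.071 -0.743  0.876] [[0.77, -0.38, 0.52], [-0.64, -0.48, 0.6], [0.01, -0.79, -0.61]] -0.10715697350722063
gap_wing [268.6 162. ] 0.58 [[0.505 0.141 0.182]]
punch_bar_end [372.3 238. ] 0.73 [[ 0.531 -0.195  0.154]]
tin_middle [375.4 187.7] 0.96 [[0.775 0.033 0.042]]
outl [283.8, 257.3, 299.2, 293.0] 0.91
0.6 [-0.70215143  0.08351813  0.7021602   0.08354124]
```

View pics/top0.png

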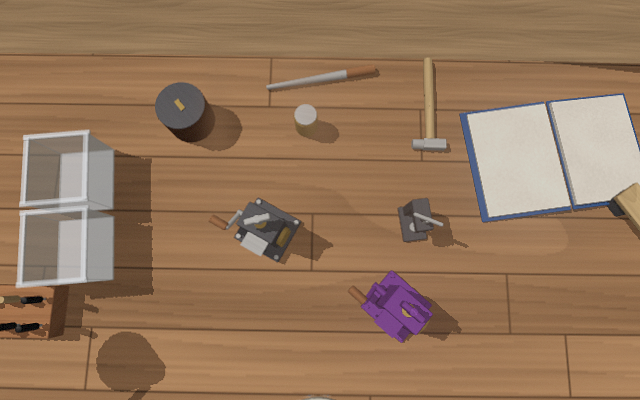

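View pics/side0.png

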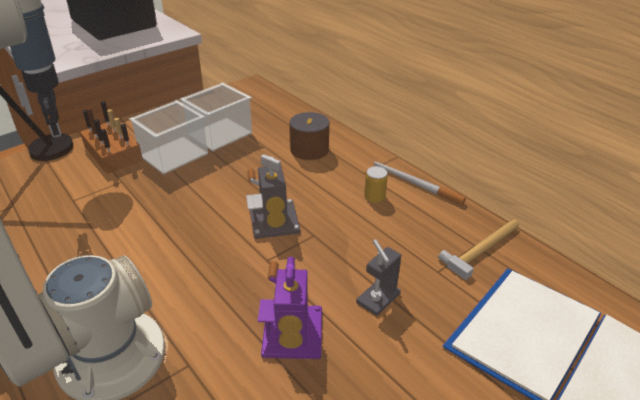

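The steel mill's wing is at about (256,220) in the top picture, with the purple look-alike at (412,314). Both cameras agree on (0.504, 0.140) for the wing. Next I measure the wing angle and the frame's direction.

```bash
python3 - <<'E'
from h import *
p=env.get_image('top')
im=p['frame']; save('topz.png',cv2.resize(im[185:275,200:320],None,fx=6,fy=6,interpolation=cv2.INTER_CUBIC))
for q in env.outline_of('gap_wing',p):
    print(q['bbox'],q['confidence'])
    P,c,r=cloud(p,q['region'])
    print(len(P),np.round(np.percentile(P[:,2],[5,50,95]),3))
    top=P[(P[:,2]>.185)]
    rect=cv2.minAreaRect(top[:,:2].astype(np.float32)*1000); print(rect)
    m=top[:,:2].mean(0);w,v=np.linalg.eigh(np.cov(top[:,:2].T)); print(m,np.degrees(np.arctan2(v[1,1],v[0,1])),np.sqrt(w))
P,c,r=cloud(p)
m=(np.hypot(P[:,0]-.504,P[:,1]-.14)<.1)&(P[:,2]>.10)
h,e=np.histogram(P[m][:,2],bins=np.arange(.1,.22,.005)); print(list(zip(np.round(e,3),h)))
t=P[m&(abs(P[:,2]-.144)<.006)]
print(len(t),cv2.minAreaRect(t[:,:2].astype(np.float32)*1000))
E
```

```text
[400.7, 304.2, 426.5, 323.7] 0.61
278 [0.146 0.194 0.198]
((325.8175964355469, -185.94186401367188), (55.86665344238281, 15.96139907836914), 51.98170471191406)
[ 0.32612271 -0.1848951 ] 49.60713748495513 [0.00419827 0.01603738]
[242.5, 215.7, 270.5, 228.1] 0.51
241 [0.147 0.195 0.198]
((509.9507141113281, 136.47401428222656), (15.141683578491211, 53.42420959472656), 13.696054458618164)
[0.50966101 0.13578668] 106.20813828616316 [0.00416086 0.01475305]
[(np.float64(0.1), np.int64(23)), (np.float64(0.105), np.int64(32)), (np.float64(0.11), np.int64(38)), (np.float64(0.115), np.int64(31)), (np.float64(0.12), np.int64(12)), (np.float64(0.125), np.int64(6)), (np.float64(0.13), np.int64(9)), (np.float64(0.135), np.int64(13)), (np.float64(0.14), np.int64(618)), (np.float64(0.145), np.int64(260)), (np.float64(0.15), np.int64(2)), (np.float64(0.155), np.int64(0)), (np.float64(0.16), np.int64(0)), (np.float64(0.165), np.int64(1)), (np.float64(0.17), np.int64(7)), (np.float64(0.175), np.int64(9)), (np.float64(0.18), np.int64(13)), (np.float64(0.185), np.int64(11)), (np.float64(0.19), np.int64(66)), (np.float64(0.195), np.int64(118)), (np.float64(0.2), np.int64(0)), (np.float64(0.205), np.int64(0)), (np.float64(0.21), np.int64(0))]
886 ((510.0750732421875, 137.5588836669922), (91.85592651367188, 60.0794677734375), 61.60153579711914)
```

View pics/topz.png

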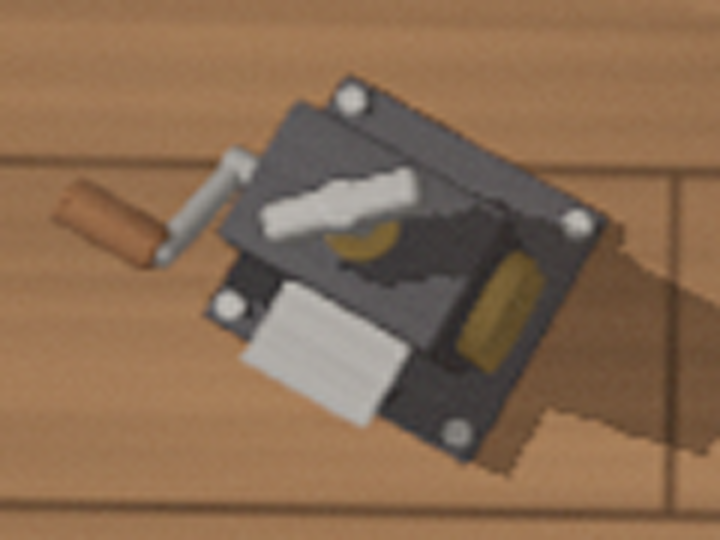

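```bash
cat >> h.py <<'E'
def ori(deg):  # tool pointing down, jaw (y) axis at world angle deg
    a=np.radians(deg); y=np.array([np.cos(a),np.sin(a),0]); x=np.array([0,0,-1.]); z=np.cross(x,y)
    return R.from_matrix(np.c_[x,y,z]).as_quat()
def jawdeg():
    y=R.from_quat(env.read_orientation()).as_matrix()[:,1]; return np.degrees(np.arctan2(y[1],y[0]))
E
python3 - <<'E'
from h import *
print(jawdeg(), R.from_quat(env.read_orientation()).as_matrix().round(3).tolist())
for d in [15.5,-164.5]:
    for k in [d,d-44,d-60,d+8]:
        q=env.ik([.509,.137,.163],ori(k)); print(k,None if q is None else np.round(q,2))
E
```

```text
-103.56767465737046 [[-0.0, -0.235, -0.972], [-0.0, -0.972, 0.235], [-1.0, 0.0, -0.0]]
15.5 [ 0.56  0.24 -0.09  0.   -1.24  2.85]
-28.5 [ 0.56  0.24 -0.09  0.   -1.24  2.08]
-44.5 [ 0.56  0.24 -0.09  0.   -1.24  1.8 ]
23.5 [ 0.56  0.24 -0.09  0.   -1.24  2.99]
-164.5 [ 0.56  0.24 -0.09  0.   -1.24 -0.29]
-208.5 [ 0.56  0.24 -0.09  0.   -1.24 -1.06]
-224.5 [ 0.56  0.24 -0.09  0.   -1.24 -1.34]
-156.5 [ 0.56  0.24 -0.09  0.   -1.24 -0.15]
```

```bash
python3 - <<'E'
from h import *
env.move_pose([.508,.138,.29],ori(-164.5))
p=env.get_image('wrist'); save('w1.png',p['frame']); print(env.read_time_s(),p['position'],rot(p).round(2).tolist())
for q in env.pinpoint('gap_wing',p): print(q['xy'],q['confidence'],atz(p,[q['xy']],.182).round(4))
for q in env.outline_of('gap_wing',p):
    P,c,r=cloud(p,q['region']); print(q['bbox'],q['confidence'],len(P))
    if len(P)<50: continue
    t=P[P[:,2]>.19]; print(np.percentile(P[:,2],[5,50,95]),cv2.minAreaRect(t[:,:2].astype(np.float32)*1000))
P,c,r=cloud(p); t=P[(abs(P[:,2]-.144)<.006)&(np.hypot(P[:,0]-.51,P[:,1]-.137)<.06)]
print(len(t),cv2.minAreaRect(t[:,:2].astype(np.float32)*1000))
E
```

```text
2.7417 [0.52841746 0.06595026 0.43168609] [[-0.96, -0.26, -0.08], [-0.27, 0.92, 0.28], [-0.0, 0.29, -0.96]]
[321.0, 199.8] 0.84 [[0.5097 0.1385 0.182 ]]
[308.4, 169.1, 331.9, 229.8] 0.77 1074
[0.1462042  0.19464013 0.196113  ] ((509.9403381347656, 135.93064880371094), (15.273138046264648, 55.10926055908203), 15.687264442443848)
3657 ((510.1788635253906, 136.7100067138672), (91.85882568359375, 60.07160186767578), 61.56657409667969)
```

View pics/w1.png

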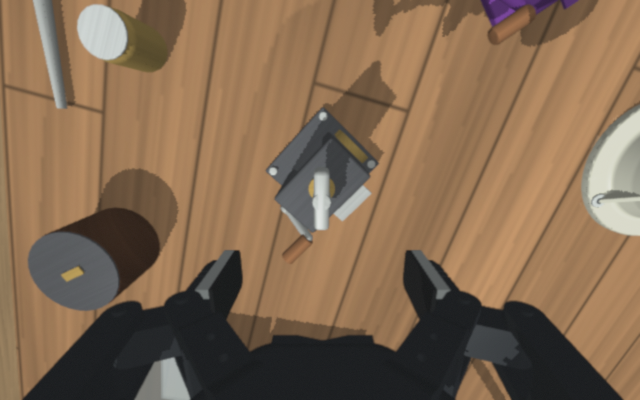

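The wrist picture shows the grey wing at (321,200), aligned with the jaws' mid-plane. Its centre is at (0.510, 0.1365) and its long axis at 105.7°. The frame is at 61.6°, so the screw is backed off about 44° (0.77 rad), within the stated range. Descending to grip.

```bash
python3 - <<'E'
from h import *
c=[.510,.1367,.163]
env.move_straight([.510,.1367,.22],v=.15,orientation=ori(-164.3))
env.move_straight(c,v=.1)
print(env.read_time_s(),env.read_wrist_force().round(2) if hasattr(env.read_wrist_force(),'round') else env.read_wrist_force())
env.gripper_to(0.0,squeeze=50)
print(env.read_time_s(),env.read_grip_width(),env.read_wrist_force(),env.read_moment(),env.read_ee_pos(),jawdeg())
E
```

```text
4.175 [-0.39 -0.02  0.29]
4.825 0.15724966285206823 [-3.66728738  0.32990088  3.36717661] [-0.08442255  1.11396064  0.02919013] [0.50962557 0.13657181 0.16323303] -164.29798391333566
```

```bash
python3 - <<'E'
from h import *
q=np.array(env.read_joint_pos()); q0=q.copy()
def st(s): print(s,round(env.read_time_s(),2),'q6',round(np.degrees(env.read_joint_pos()[5]-q0[5]),2),'jaw',round(jawdeg(),2),'F',np.round(env.read_wrist_force(),1),'Mz',round(env.read_moment()[2],3))
st('a')
for d in [10,20,30,36,39,41,43,44.5,46,47.5,49,50.5]:
    t=q0.copy(); t[5]-=np.radians(d); env.move_joints(t); st(d)
    if abs(env.read_moment()[2])>.5 or np.linalg.norm(env.read_wrist_force())>40: break
E
```

```text
a 4.83 q6 0.0 jaw -164.3 F [-3.7  0.3  3.4] Mz 0.029
10 5.12 q6 -9.79 jaw -174.09 F [-2.9  0.2  2.1] Mz -0.016
20 5.41 q6 -19.65 jaw 176.05 F [-3.9 -0.4  3.5] Mz -0.04
30 5.7 q6 -29.72 jaw 165.98 F [-4.4  1.3  4. ] Mz -0.022
36 5.95 q6 -35.72 jaw 159.98 F [-5.5  0.4  3.7] Mz -0.007
39 6.2 q6 -38.7 jaw 157.0 F [-6.   1.1  4.5] Mz -0.081
41 6.45 q6 -40.7 jaw 155.01 F [-5.8  0.1  4.4] Mz -0.067
43 6.7 q6 -42.7 jaw 153.01 F [-5.9 -0.2  5.2] Mz -0.058
44.5 6.95 q6 -44.15 jaw 151.56 F [-6.9  0.2  5.4] Mz 0.367
46 7.2 q6 -45.57 jaw 150.17 F [-5.7  0.4  5. ] Mz 1.229
```

```bash
python3 - <<'E'
from h import *
q0=np.array(env.read_joint_pos()); j0=jawdeg()
def st(s): print(s,round(env.read_time_s(),2),'jaw',round(jawdeg()%360,2),'F',np.round(env.read_wrist_force(),1),'Mz',round(env.read_moment()[2],3),'grip',round(env.read_grip_width(),3))
st('a')
for a in [151.5,152.2,153,170,190,197.1]:
    t=q0.copy(); t[5]+=np.radians(a-j0); env.move_joints(t); st(a)
for k in range(2):
    env.hold(.15); e=197.1-jawdeg()%360
    if abs(e)<.1: break
    t[5]+=np.radians(e); env.move_joints(t); st('corr')
E
```

```text
a 7.2 jaw 150.17 F [-5.7  0.4  5. ] Mz 1.229 grip 0.154
151.5 7.45 jaw 151.65 F [-4.1 -0.   2.7] Mz 0.358 grip 0.156
152.2 7.7 jaw 152.22 F [-3.4 -0.   2.1] Mz 0.067 grip 0.155
153 7.95 jaw 153.01 F [-3.1  0.7  2.2] Mz 0.061 grip 0.153
170 8.33 jaw 169.78 F [-2.  -1.   1.3] Mz 0.046 grip 0.157
190 8.76 jaw 189.68 F [ 2.  -0.6 -0. ] Mz 0.033 grip 0.157
197.1 9.01 jaw 196.75 F [ 3.2 -1.6 -1.2] Mz 0.03 grip 0.153
corr 9.41 jaw 197.24 F [ 5.1 -1.6 -2.9] Mz -0.024 grip 0.155
corr 9.81 jaw 197.11 F [ 5.3 -1.7 -4. ] Mz -0.001 grip 0.154
```

```bash
python3 - <<'E'
from h import *
env.gripper_to(1.0)
print(env.read_time_s(),env.read_grip_width(),jawdeg()%360)
x=env.read_ee_pos()
env.move_straight([x[0],x[1],.29],v=.15)
env.hold(.2)
A=[];T=[]
p=env.get_image('wrist'); save('w2.png',p['frame'])
def meas(p):
  for q in env.outline_of('gap_wing',p):
    P,c,r=cloud(p,q['region'])
    t=P[P[:,2]>.19]
    if len(t)<50 or np.hypot(*(t[:,:2].mean(0)-[.51,.137]))>.03: continue
    print('wing',cv2.minAreaRect(t[:,:2].astype(np.float32)*1000))
  P,c,r=cloud(p); t=P[(abs(P[:,2]-.144)<.006)&(np.hypot(P[:,0]-.51,P[:,1]-.137)<.06)]
  print('mill',cv2.minAreaRect(t[:,:2].astype(np.float32)*1000))
meas(p); meas(env.get_image('wrist')); 
p=env.get_image('top'); meas(p); save('top2.png',p['frame'])
for l,z in [('punch_bar_end',.154),('tin_middle',.042)]:
  for q in env.pinpoint(l,p)[:2]: print(l,q['xy'],atz(p,[q['xy']],z).round(3))
print(env.read_time_s(),env.read_wrist_force())
E
```

```text
10.5 0.9998635782104448 197.18294632827312
wing ((510.19427490234375, 136.20729064941406), (16.32493782043457, 54.991600036621094), 18.217918395996094)
mill ((509.8270263671875, 136.8260955810547), (92.08155822753906, 59.84590148925781), 61.91603088378906)
wing ((509.9132385253906, 136.3247528076172), (15.325936317443848, 55.243682861328125), 17.22538948059082)
mill ((509.8616027832031, 136.80126953125), (92.0346908569336, 59.89700698852539), 61.894264221191406)
wing ((497.9818115234375, 123.72561645507812), (48.14057159423828, 26.832611083984375), 2.1185123920440674)
mill ((505.09619140625, 128.26531982421875), (70.22217559814453, 60.101341247558594), 62.11317825317383)
punch_bar_end [415.5, 213.3] [[ 0.533 -0.206  0.154]]
tin_middle [305.0, 122.7] [[0.784 0.046 0.042]]
12.0917 [ 0.07063939 -0.28279246  0.15059644]
```

View pics/w2.png

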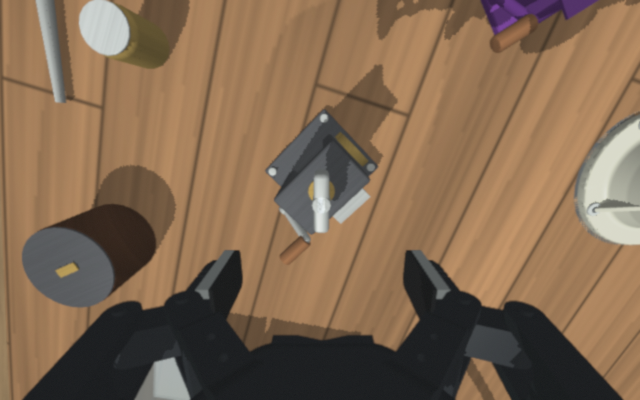

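View pics/top2.png

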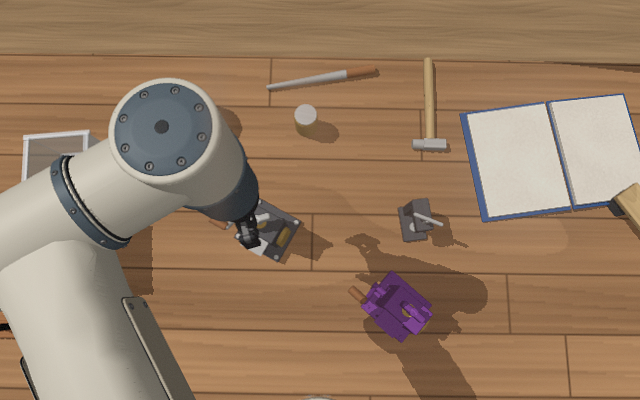

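```bash
python3 - <<'E'
from h import *
env.finish_job(); print(env.read_time_s())
E
```

```text
the job is handed in; nothing more can be done
the job is handed in; nothing more can be done
```

The rolling mill's gap is set. I turned the wing clockwise until it hit the hard stop, backed it off 45°, let go and raised the arm clear. I handed the job in at about 12 s on the robot's clock.

- **Stop:** the twisting moment rose from about 0.06 to 1.2 N m at the stop. That put the bottomed wing at 62.2° in world axes. The camera has the rolls at about 61.6–61.9°, so the two agree within about 0.6°.
- **Back-off:** the gripper's own angle gave 44.9° from the stop. Two wrist-camera measurements after release gave about 45.3° and 46.3°, which is within what that measurement can resolve.
- **Bystanders:** the arm never went near the punch's T-bar or the tin. They look unmoved in the last top picture. The network's positions for them match the earlier ones, within 2 mm for the bar end and about 8 mm for the tin, where its detections scatter more.
- **Failed check:** the last top-camera measurement of the wing was unusable because the arm was blocking the view. I relied on the wrist camera instead.
- **Contact:** the wrist force after release was under 0.4 N, so nothing was being touched.

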